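Close and bolt the guard lid of the roller mill

TASK

The vials are loaded, so make the roller mill safe to run, using fingertips only and lifting nothing: press its guard lid shut, push the knob of the slide bolt on the lid along its slot until the bolt is fully home in the keeper, then push the knob over towards the front and down as far as the short leg of the L-shaped slot lets it go, so that the bolt is locked. Do not lift the lid further, and leave the vial, the dropper bottle and the cork where they stand.

Things in the scene. Friction and masses are not known exactly. Their poses are not given: they have to be found in the camera images.
- mill: Bench roller mill, fixed: grey housing 200 (x) x 300 (y) x 100 mm high, dial on its front; origin in the middle of its underside on the worktop; x points to the mill's back, y to its closed drive end (left, seen from the front), z up. The lid covers the tub from y = -148 to +62 mm, the drive end y = +65 to +150 mm; both tops are 100 mm up when the lid is shut.
- keeper (a point): The keeper on top of the drive end, a steel staple 28 mm wide (x) and 29 mm high, reaching 8 mm either way in y; this point is the middle of its hole, where the bolt's end goes: x = -68, y = +85, z = +116 mm in the mill's frame.
- guard_lid (a joint): Angle of the guard lid (aluminium frame, clear window; 180 mm from hinge to front edge, 210 mm wide, 6 mm thick): 0 = shut, grows as the front edge rises; starts ajar at 0.30 to 0.65. Hinge line along the mill's y axis at x = +82, z = 94 mm, on the lid's underside. The hinge is stiff: the lid stays where it is left; 1 to 3 N down on its front edge close it.
- lid_press (a point): Point on the lid's top face to press with a fingertip, clear of the bolt: 160 mm from the hinge line, 20 mm from the front edge, at y = -115 mm in the mill's frame; it moves with the lid.
- bolt_travel (a joint): Travel of the slide bolt in m, towards the mill's +y: 0 = drawn back, 0.040 = fully home (stop); starts at 0 to 0.010. Lid shut, its steel barrel (25 mm diameter, 100 mm long, along y) has its axis at x = -68, z = 116 mm in the mill's frame. About 3 N move it; it stays where it is left. It enters the keeper only with the lid shut, past 0.018.
- bolt_turn (a joint): Turn of the bolt in its barrel, rad: 0 = stem straight up from the lid, 1.31 = laid over to the front (mill's -x) and down, at the stop. The stem rides in an L-shaped slot: the long leg along the barrel keeps it upright, the short leg at the keeper end lets it turn, only when bolt_travel is above about 0.037. Some 1.5 N at the knob turn it; it stays where it is left.
- bolt_knob (a point): Centre of the steel ball knob, 18 mm in diameter, 38 mm from the barrel's axis on a stem 8 mm thick; moves with lid and bolt. Lid shut and knob upright, it is at x = -68, y = -20 + bolt travel, z = 154 mm in the mill's frame (the barrel's top is at 129 mm); laid over, it ends at x = -105, z = 126 mm.
- vial: Loose small vial with a white ribbed cap, 22 mm in diameter, 64 mm tall, standing on top of the mill's drive end towards the back; origin at the centre of its underside. Leave it alone.
- dropper: Loose amber dropper bottle, 39 mm in diameter, 112 mm tall, on the worktop to the right of the mill; origin at the centre of its underside. Leave it alone.
- stopper: Loose cork, 26 mm in diameter, 25 mm tall, on the worktop in front of the mill's drive end; origin at the centre of its underside. Leave it alone.

How it is judged:
By the outcome, as a careful person would: the job done as asked, in the order asked, and still so for the second after the job is handed in, with the robot touching nothing.
It also fails if it takes over 45 s, if anything falls off the work surface, if the arm or the gripper's body presses on something with over 40 N, if the wrist force passes 120 N, or if a joint passes its speed limit or range.

ROBOT

A 7-joint arm with a two-finger parallel gripper is mounted at the origin on a cart in front of the work surface, level with it; the furniture and walls round the work are solid. World frame = base frame: x ahead of the robot, y to its left, z up, the work surface at z = 0. Lengths are in m, angles in rad, forces in N, time in s.
With the tool pointing down it reaches from about 0.425 to 0.875 m from the base axis. Payload 4.7 kg.
Tool frame: the origin (TCP) lies midway between the tips of the shut fingers; the grasp point (between the pads) lies 19 mm behind it (ctrl.grip_point_offset is the distance from the TCP to the grasp point, in m); z points along the fingers, y is the line along which they close (so a half turn about z gives the same grasp; the last joint's range is limited). The gripper opens to 87 mm and grips with 3 to 60 N. Pads are 19 mm wide; open, the fingers measure 117 mm over their backs; the gripper's body (75 mm by 190 mm) begins 51 mm behind the grasp point.
Start: joints at [-1.117, 0.321, -0.07, 1.45, 0.023, 1.371, -0.057], TCP at [0.277, 0.588, 0.202] pointing down, gripper open.
Joint ranges: [-2.86, 2.86], [-0.3, 2.09], [-1.38, 1.24], [0.06, 2.45], [-1.56, 4.7], [0.09, 2.05], [-2.69, 2.69]. Speed limits (rad/s): [2.57, 2.57, 3.14, 3.14, 3.14, 3.14, 3.14].

INTERFACE

Orientations are given as a rotation vector (axis times angle).
In Python, from bench import ctrl gives the robot as it stands.
- The arm moves only by the tool move_arm, never from a script. Its argument "increments" is text: rows parted by semicolons, each of 7 numbers parted by spaces: the shift along the world's x, y, z in mm, then the turn, a rotation vector about the world's x, y, z in degrees, then the closure in counts, from 0 (fully open) to 255 (shut). A call has exactly 8 rows; each row shifts and turns the commanded pose from where the row before left it; what a row does not reach is not made up. A row lasts 1/12 s, in which the tool goes at most 41.7 mm and 7.16 degrees, less where a joint would pass 70% of its speed; a pose out of reach is approached as far as the arm can. A call with a gripper value outside its range is refused whole. The fingers move at their own pace and stop on an object; "grip_force" is the grip in N (left out, the last holds). Time passes only in rows, so rows that do not move let the fingers close, or fill a call up. It gives the time, the measured TCP pose, the force, the opening and the grip force at its end, in the units of the state.
- ctrl.get_state(): the state, without advancing time (a new reading comes with each control period).
- ctrl.get_image(name): name is "scene" or "top" or "wrist"; returns a dict with "frame" (400x640x3 uint8, red, green, blue), "depth" (400x640 float32, m along the optical axis (not along the pixel's ray), 0 where there is no reading), "fx", "fy", "cx", "cy" (pixels), "position" and "orientation" of the camera in the world. Camera axes: x right, y down, z forward; pixel columns grow to the right and rows downward; lengths in m; the calibration is good to about 2 mm. A picture is of the moment at which its call begins.
- ctrl.close_job(): hands the job in; it is judged then, once.
Trained networks look in a picture, given as the dict that the camera call returned (one of the last four; its "shot" number tells which), for a name from the list of things; names that differ only in an ending like _2 or _b are one class to them, and where a whole thing is asked for, a point or a joint stands for the part that bears it (a point fixed in the world has none). Each returns a list of dicts, best first, with "score" (0 to 1); they miss things now and then, are a little off and sometimes report something else, mostly with a low value. They report only what shows in the picture. A call takes as long as a camera call.
- ctrl.find_in(target, picture): "centre" ([x, y, z] in m, in world coordinates, good to about 4 mm: the middle of the surface that is visible of it).
- ctrl.silhouettes(target, picture): "region" (400x640 bool, what is visible of it).
The state is a dict: "time": time; "joint_positions": joint angles; "qd": joint speeds; "joint_torque": joint torques, N m; "position": TCP position; "tool_rot": TCP orientation; "ft_force": force on the tool from outside, world axes, zero at the start; "torque": the same for the moment, N m; "grip_width": opening from 0.0 (shut) to 1.0 (fully open); "grip_force": force on a finger pad.
Only numpy, scipy, OpenCV 4.12 (cv2) and the standard library are available. Lean on these libraries where they do the work, as an engineer would, in place of code of your own. Each camera call takes 0.05 s, during which the arm holds its last target. There are 200 camera calls.

## Working session

There is one attempt and no reset: what is moved stays moved. The work goes in short steps, Python scripts to look and compute and a tool call to move; the robot and the scene stay as the last step left them, time stands still between calls to the robot, and variables do not carry over. Pictures are saved under pics/ and viewed, at most 10 in all, crops included, and the job is handed in when it is done.

Besides the shell and the picture viewer there is one more tool, called after ">>>" as a command line: name --argument value ..., lists and objects as JSON in quotes. move_arm: Moves the arm, as the interface text tells. Its arguments: {"type":"object","properties":{"increments":{"type":"string"},"grip_force":{"type":"number"}},"required":["increments"]}

```bash
mkdir -p pics; cat > h.py <<'E'
import numpy as np, cv2
from scipy.spatial.transform import Rotation as R
from bench import ctrl
def rot(p):
    o=np.array(p["orientation"],float)
    return o if o.shape==(3,3) else R.from_rotvec(o).as_matrix()
def cloud(p):
    d=p["depth"]; v,u=np.mgrid[:400,:640]
    c=np.stack([(u-p["cx"])/p["fx"]*d,(v-p["cy"])/p["fy"]*d,d],-1)
    return c@rot(p).T+np.array(p["position"])
def save(p,n): cv2.imwrite(f"pics/{n}.png",p["frame"][:,:,::-1])
E
python3 - <<'E'
from h import *
np.set_printoptions(precision=3,suppress=True)
for n in ("scene","top"):
    p=ctrl.get_image(n); save(p,n+"0"); print(n,p["position"],p["orientation"])
    for t in ("mill","keeper","guard_lid","lid_press","bolt_knob","vial","dropper","stopper"):
        try: print(t,[(np.round(r["centre"],3),round(r["score"],2)) for r in ctrl.find_in(t,p)[:2]])
        except Exception as e: print(t,e)
print(ctrl.get_state())
E
```

```text
scene [ 0.093 -0.517  0.729] [-2.212  0.969 -0.406]
mill [(array([ 0.544, -0.158,  0.16 ]), 0.65)]
keeper [(array([ 0.534, -0.152,  0.093]), 0.94)]
guard_lid [(array([ 0.536, -0.152,  0.158]), 0.7)]
lid_press [(array([ 0.541, -0.157,  0.16 ]), 0.77)]
bolt_knob []
vial [(array([ 0.623, -0.02 ,  0.143]), 0.49)]
dropper []
stopper [(array([0.448, 0.041, 0.022]), 0.39), (array([ 0.533, -0.148,  0.097]), 0.18)]
top [ 0.348 -0.119  0.994] [-2.254  1.946 -0.206]
mill [(array([ 0.557, -0.106,  0.109]), 0.97)]
keeper [(array([ 0.556, -0.109,  0.111]), 0.79)]
guard_lid [(array([ 0.56 , -0.145,  0.147]), 0.81), (array([0.453, 0.048, 0.022]), 0.57)]
lid_press [(array([ 0.558, -0.144,  0.148]), 0.67)]
bolt_knob [(array([ 0.546, -0.115,  0.218]), 0.62)]
vial [(array([ 0.63 , -0.016,  0.145]), 0.63)]
dropper [(array([ 0.548, -0.298,  0.065]), 0.71), (array([ 0.559, -0.146,  0.147]), 0.27)]
stopper [(array([0.452, 0.049, 0.022]), 0.58)]
{'time': 0.9, 'joint_positions': array([-1.117,  0.321, -0.07 ,  1.45 ,  0.023,  1.371, -0.057]), 'qd': array([ 0.   , -0.   , -0.001, -0.   , -0.   ,  0.002, -0.001]), 'joint_torque': array([  0.   , -49.107,  -0.403, -31.278,  -0.064,   0.033,   0.   ]), 'position': array([0.277, 0.588, 0.202]), 'tool_rot': array([0.685, 3.066, 0.   ]), 'ft_force': array([-0.341, -0.312,  0.064]), 'torque': array([-0.001,  0.057, -0.002]), 'grip_force': 0.0, 'grip_width': 0.9971864402810547}
```

View pics/scene0.png

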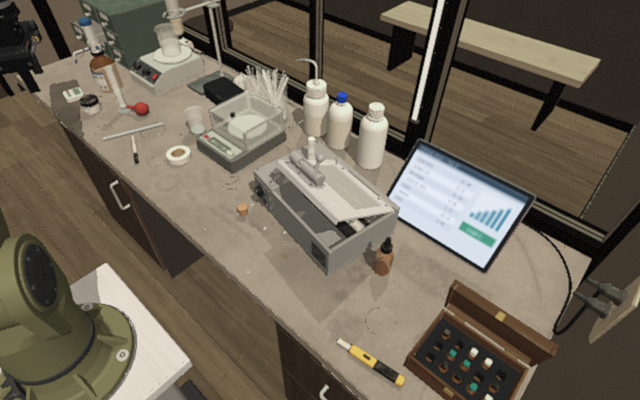

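View pics/top0.png

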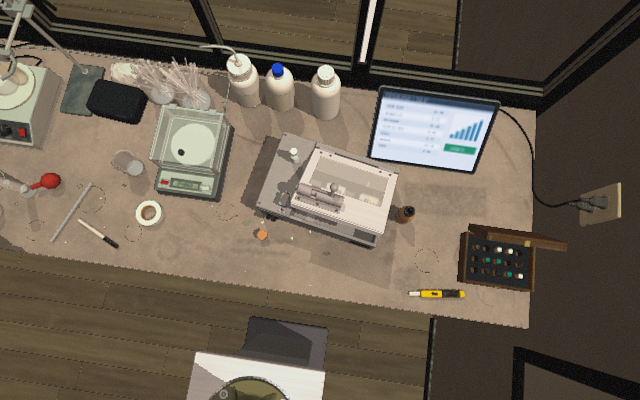

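```bash
python3 - <<'E'
from h import *
np.set_printoptions(precision=4,suppress=True)
P=[]
for n in ("scene","top"):
    p=ctrl.get_image(n); X=cloud(p); c=X[p["depth"]>0]
    m=(c[:,0]>.38)&(c[:,0]<.78)&(c[:,1]>-.36)&(c[:,1]<.1)
    c=c[m]; P.append(c)
    t=c[(abs(c[:,2]-.1)<.004)]
    print(n,len(c),"table z",np.median(c[c[:,2]<.02][:,2]),"top z",np.median(t[:,2]))
    # remove sparse outliers
    from scipy.spatial import cKDTree
    k=cKDTree(t[:,:2]).query(t[:,:2],k=6)[0][:,-1]; t=t[k<.008]
    print(cv2.minAreaRect(t[:,:2].astype(np.float32)*1000),len(t))
    b=c[(c[:,2]>.02)&(c[:,2]<.104)]
    print('tall hist',np.histogram(c[:,2],bins=np.arange(0,.3,.02))[0])
np.savez("c.npz",a=P[0],b=P[1])
p=ctrl.get_image("top");
cv2.imwrite("pics/z.png",cv2.resize(p["frame"][120:260,235:425,::-1],None,fx=4,fy=4,interpolation=cv2.INTER_CUBIC))
E
```

```text
scene 27948 table z 0.0006609250906034481 top z 0.10053793675468758
((643.6182861328125, -148.89019775390625), (249.93887329101562, 461.6315002441406), 10.394449234008789) 1435
tall hist [9015 2441 2008 2117 2452 1743  886  601 1506  495   53   27    0    0]
top 27027 table z 0.00045807101083727986 top z 0.10030680289903482
((672.16552734375, -130.9754638671875), (207.40318298339844, 493.4561767578125), 30.25043487548828) 3154
tall hist [8063 1229  838  989 2511 3014 1408 1081 1750  576   31   37    0    0]
```

View pics/z.png

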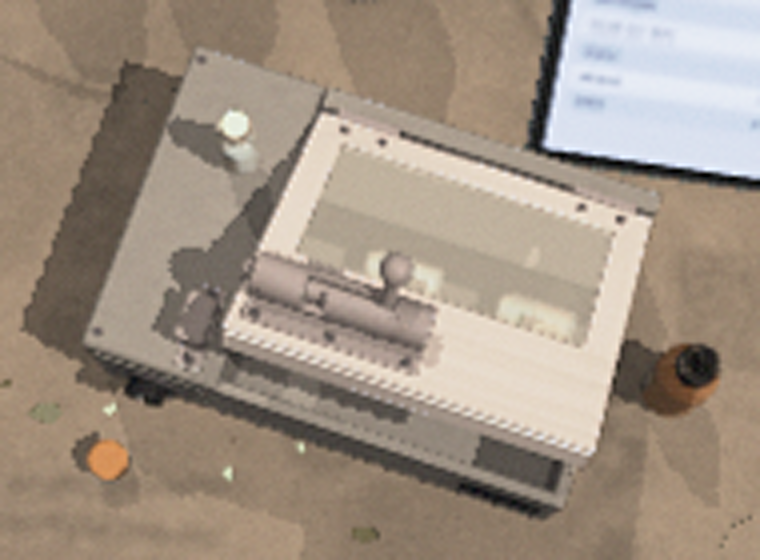

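```bash
cat > fit.py <<'E'
from h import *
from scipy.optimize import least_squares
np.set_printoptions(precision=4,suppress=True)
def fit_lid(c,x0,y0,w):
    # c world pts -> mill frame
    r=np.array([[np.cos(w),-np.sin(w)],[np.sin(w),np.cos(w)]])
    m=c.copy(); m[:,:2]=(c[:,:2]-[x0,y0])@r
    return m
E
python3 - <<'E'
from fit import *
p=ctrl.get_image("top"); Rm=rot(p); C=np.array(p["position"])
def ray(u,v,z):
    d=Rm@np.array([(u-p["cx"])/p["fx"],(v-p["cy"])/p["fy"],1]); return C+d*(z-C[2])/d[2]
pts={k:ray(235+x/4-.4,120+y/4-.4,.1) for k,(x,y) in dict(BL=(198,50),FL=(92,345),FR=(565,508),BR=(658,193)).items()}
for k,v in pts.items(): print(k,v[:2])
model=np.array([[.1,.15],[-.1,.15],[-.1,-.15],[.1,-.15]])
A=np.array([v[:2] for v in pts.values()])
def f(q):
    c,s=np.cos(q[2]),np.sin(q[2]); return (model@np.array([[c,s],[-s,c]])+q[:2]-A).ravel()
s=least_squares(f,[.56,-.1,0]); print("pose",s.x,"deg",np.degrees(s.x[2]),"res",s.fun)
x0,y0,w=s.x
# refine using side faces + vertical front face from scene depth
d=np.load("c.npz")
for k in "ab":
    m=fit_lid(d[k],x0,y0,w)
    L=m[(m[:,1]>-.14)&(m[:,1]<-.09)&(m[:,0]<.07)&(m[:,0]>-.1)&(m[:,2]>.104)]
    th=np.arctan2(L[:,2]-.094,.082-L[:,0]); 
    q=np.polyfit(L[:,0],L[:,2],1); print(k,"lid slope",np.arctan(-q[0]),"hinge z at .082",np.polyval(q,.082),"n",len(L),"minx",L[:,0].min())
    F=m[(m[:,2]>.03)&(m[:,2]<.08)&(abs(m[:,0]+.1)<.02)&(abs(m[:,1])<.13)]
    if len(F)>50: print(" front face x",np.median(F[:,0]),np.polyfit(F[:,1],F[:,0],1),len(F))
    F=m[(m[:,2]>.03)&(m[:,2]<.08)&(abs(m[:,1]+.15)<.02)&(abs(m[:,0])<.09)]
    if len(F)>50: print(" right face y",np.median(F[:,1]),np.polyfit(F[:,0],F[:,1],1),len(F))
    T=m[(abs(m[:,2]-.1)<.004)&(m[:,1]>.07)&(m[:,1]<.17)&(abs(m[:,0])<.12)]
    print(" drive top extents",np.percentile(T[:,:2],[.5,99.5],axis=0))
    K=m[(m[:,2]>.19)&(m[:,1]<.03)]; print(" highest",np.median(K,axis=0) if len(K) else 0,K[:,2].max() if len(K) else 0,len(K))
    K=m[(m[:,2]>.11)&(m[:,2]<.15)&(m[:,1]>.072)&(m[:,0]<0)&(m[:,0]>-.11)]; print(" keeper",np.median(K,axis=0),K.min(0),K.max(0),len(K))
E
```

```text
BL [0.7001 0.0237]
FL [0.5085 0.0549]
FR [ 0.4539 -0.2322]
BR [ 0.6503 -0.2655]
pose [ 0.5782 -0.1048 -0.1748] deg -10.016483528395701 res [ 0.0026  0.0018 -0.0027  0.0055 -0.0002 -0.0029  0.0003 -0.0044]
a lid slope 0.43924489343120376 hinge z at .082 0.10150871807844307 n 995 minx -0.08729410261897295
 front face x -0.10076937881873967 [-0.0125 -0.1015] 921
 right face y -0.14717306684891118 [-0.009  -0.1472] 770
 drive top extents [[-0.0996  0.0703]
 [ 0.0984  0.1516]]
 highest [-0.0412 -0.019   0.1934] 0.22455428605978345 224
 keeper [-0.0768  0.0852  0.1277] [-0.083   0.0794  0.1104] [-0.0563  0.0975  0.1327] 84
b lid slope 0.45125596088967357 hinge z at .082 0.10047296872253283 n 1356 minx -0.08618351638904499
 front face x -0.09996041689598885 [-0.0215 -0.1011] 329
 drive top extents [[-0.0978  0.0706]
 [ 0.0991  0.1508]]
 highest [-0.0423 -0.0171  0.1929] 0.2258090359228675 224
 keeper [-0.0681  0.0866  0.1293] [-0.081   0.0791  0.1112] [-0.053   0.0953  0.1331] 99
```

The mill's pose fits at (0.578, -0.105), with a yaw of -10° and the lid at about 0.445 rad. Now I'm moving over with the fingers shut.

>>> move_arm --increments "28 -25 15 0 0 -6 255;28 -25 15 0 0 -6 255;28 -25 15 0 0 -6 255;28 -25 15 0 0 -6 255;28 -25 15 0 0 -6 255;28 -25 15 0 0 -6 255;28 -25 15 0 0 -6 255;28 -25 15 0 0 -6 255" --grip_force 20

```text
time: 1.77
position: [0.5018, 0.3867, 0.3228]
tool_rot: [1.879, 2.517, 0.001]
ft_force: [0.4, 0.5, 0.1]
grip_width: 0.477
grip_force: 0.0
```

>>> move_arm --increments "0 -38 0 0 0 -3.4 255;0 -38 0 0 0 -3.4 255;0 -38 0 0 0 -3.4 255;0 -38 0 0 0 -3.4 255;0 -38 0 0 0 -3.4 255;0 -38 0 0 0 -3.4 255;0 -38 0 0 0 -3.4 255;0 -38 0 0 0 -3.4 255"

```text
time: 2.43
position: [0.5004, 0.0823, 0.322]
tool_rot: [2.416, 2.008, 0.002]
ft_force: [0.6, -0.3, 0.2]
grip_width: 0.011
grip_force: 0.0
```

>>> move_arm --increments "0 -37 -8 0 0 0 255;0 -37 -8 0 0 0 255;0 -37 -8 0 0 0 255;0 -37 -8 0 0 0 255;0 -37 -8 0 0 0 255;0 -37 -8 0 0 0 255;0 -37 -8 0 0 0 255;0 -31 -8 0 0 0 255"

```text
time: 3.1
position: [0.5001, -0.2089, 0.2578]
tool_rot: [2.414, 2.008, 0.001]
ft_force: [1.4, -0.1, -0.1]
grip_width: 0.0
grip_force: 0.0
```

>>> move_arm --increments "0 0 -10 0 0 0 255;0 0 -10 0 0 0 255;0 0 -10 0 0 0 255;0 0 -10 0 0 0 255;0 0 -10 0 0 0 255;0 0 -8 0 0 0 255;0 0 0 0 0 0 255;0 0 0 0 0 0 255"

```text
time: 3.77
position: [0.5007, -0.2052, 0.1993]
tool_rot: [-2.412, -2.012, 0.001]
ft_force: [-1.0, -0.1, 0.7]
grip_width: 0.002
grip_force: 0.0
```

>>> move_arm --increments "0 0 -9 0 0 0 255;0 0 -9 0 0 0 255;0 0 -9 0 0 0 255;-3 0 -7 0 0 0 255;-3 0 -7 0 0 0 255;-3 0 -7 0 0 0 255;-2 0 -7 0 0 0 255;-2 0 -7 0 0 0 255"

```text
time: 4.43
position: [0.4875, -0.2059, 0.1371]
tool_rot: [2.414, 2.011, 0.0]
ft_force: [-0.2, -0.4, 0.2]
grip_width: 0.004
grip_force: 0.3
```

>>> move_arm --increments "-1 0 -6 0 0 0 255;-1 0 -6 0 0 0 255;-1 0 -6 0 0 0 255;0 0 -5 0 0 0 255;0 0 -5 0 0 0 255;0 0 -4 0 0 0 255;0 0 -3 0 0 0 255;0 0 0 0 0 0 255"

```text
time: 5.1
position: [0.4844, -0.2057, 0.102]
tool_rot: [-2.413, -2.011, 0.001]
ft_force: [0.2, -0.4, 0.9]
grip_width: 0.005
grip_force: 0.0
```

>>> move_arm --increments "0 0 -1 0 0 0 255;0 0 -1 0 0 0 255;0 0 -1 0 0 0 255;0 0 -1 0 0 0 255;0 0 0 0 0 0 255;0 0 0 0 0 0 255;0 0 0 0 0 0 255;0 0 0 0 0 0 255"

```text
time: 5.77
position: [0.4848, -0.2058, 0.0988]
tool_rot: [2.413, 2.011, 0.0]
ft_force: [0.3, -0.1, -0.0]
grip_width: 0.005
grip_force: 0.0
```

```bash
python3 - <<'E'
from fit import *
print(ctrl.get_state()["ft_force"])
for n in ("top","scene"):
    p=ctrl.get_image(n); X=cloud(p); c=X[p["depth"]>0]; m=fit_lid(c,.5782,-.1048,-.1748)
    m=m[(abs(m[:,0])<.13)&(abs(m[:,1])<.16)]
    for a,b in ((-.14,-.13),(-.08,-.03),(.04,.06),(.075,.14)):
        L=m[(m[:,1]>a)&(m[:,1]<b)&(m[:,0]<.07)&(m[:,0]>-.095)&(m[:,2]>.09)&(m[:,2]<.112)]
        print(n,a,len(L),np.median(L[:,2]),np.polyfit(L[:,0],L[:,2],1))
    K=m[(m[:,2]>.146)&(m[:,2]<.17)&(abs(m[:,0]+.068)<.02)&(m[:,1]>-.04)&(m[:,1]<.03)]
    print("knob",np.median(K,axis=0),K.min(0),K.max(0),len(K))
    if n=="scene": save(p,"s1")
E
```

```text
[ 0.2725 -0.071  -0.0372]
  return _methods._mean(a, axis=axis, dtype=dtype,
  ret = ret.dtype.type(ret / rcount)
Traceback (most recent call last):
TypeError: expected non-empty vector for x
```

```bash
python3 - <<'E'
from fit import *
p=ctrl.get_image("scene")
cv2.imwrite("pics/s2.png",cv2.resize(p["frame"][100:300,220:440,::-1],None,fx=3,fy=3,interpolation=cv2.INTER_CUBIC)[:600])
for n in ("top","scene"):
    p=ctrl.get_image(n); X=cloud(p); c=X[p["depth"]>0]; m=fit_lid(c,.5782,-.1048,-.1748)
    for a,b in ((-.14,-.13),(-.08,-.03),(.04,.06),(.075,.14)):
        L=m[(m[:,1]>a)&(m[:,1]<b)&(m[:,0]<.07)&(m[:,0]>-.095)&(m[:,2]>.09)&(m[:,2]<.112)]
        if len(L)>20: print(n,a,len(L),np.median(L[:,2]),np.polyfit(L[:,0],L[:,2],1))
    K=m[(m[:,2]>.146)&(m[:,2]<.17)&(abs(m[:,0]+.068)<.02)&(m[:,1]>-.04)&(m[:,1]<.03)]
    if len(K): print("knob",np.median(K,axis=0),K.min(0),K.max(0),len(K))
E
```

```text
top -0.08 667 0.10557036637628858 [-0.1009  0.1081]
top 0.04 303 0.10733746673302746 [-0.0999  0.1091]
top 0.075 1577 0.10049923355606694 [-0.0015  0.1006]
knob [-0.0661 -0.0259  0.1469] [-0.0695 -0.0379  0.1462] [-0.0596 -0.0006  0.1694] 17
scene -0.14 136 0.1066651039838391 [0.0302 0.105 ]
scene -0.08 90 0.10292497317904536 [-0.0645  0.1064]
scene 0.075 664 0.10082298263063588 [-0.0084  0.1009]
knob [-0.0689  0.0079  0.1467] [-0.0709 -0.0119  0.1466] [-0.0613  0.0274  0.1684] 6
```

View pics/s2.png

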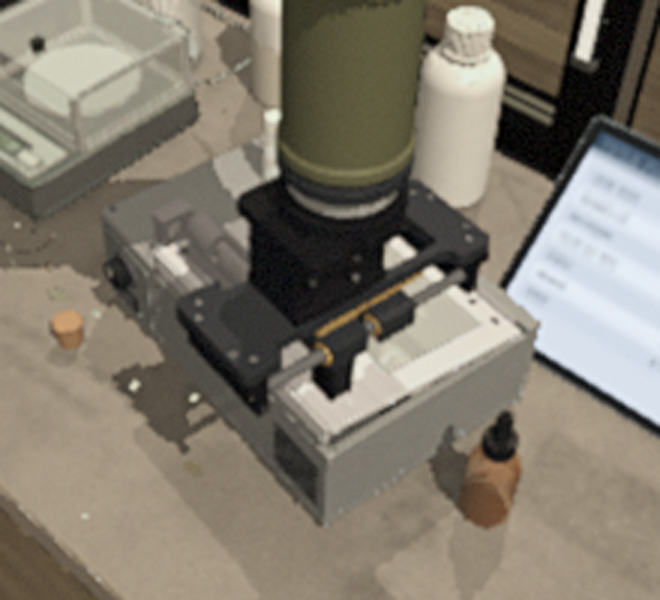

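>>> move_arm --increments "0 0 -1 0 0 0 255;0 0 -1 0 0 0 255;0 0 -1 0 0 0 255;0 0 0 0 0 0 255;0 0 0 0 0 0 255;0 0 0 0 0 0 255;0 0 0 0 0 0 255;0 0 0 0 0 0 255"

```text
time: 6.63
position: [0.4848, -0.2058, 0.0957]
tool_rot: [2.414, 2.011, 0.0]
ft_force: [1.2, 0.2, -0.4]
grip_width: 0.007
grip_force: 0.0
```

```bash
python3 - <<'E'
from fit import *
print(ctrl.get_state()["ft_force"])
for n in ("top","scene"):
    p=ctrl.get_image(n); X=cloud(p); c=X[p["depth"]>0]; m=fit_lid(c,.5782,-.1048,-.1748)
    for a,b in ((-.145,-.13),(-.09,-.06),(-.06,-.03),(.04,.06)):
        L=m[(m[:,1]>a)&(m[:,1]<b)&(m[:,2]>.06)&(m[:,2]<.14)]
        print(n,a,[(round(x,2),len(q),np.round(np.median(q[:,2]),4) if len(q) else 0) for x in np.arange(-.11,.1,.02) for q in [L[abs(L[:,0]-x)<.01]]])
E
```

```text
[ 1.2101  0.2324 -0.4322]
top -0.145 [(np.float64(-0.11), 0, 0), (np.float64(-0.09), 0, 0), (np.float64(-0.07), 0, 0), (np.float64(-0.05), 0, 0), (np.float64(-0.03), 0, 0), (np.float64(-0.01), 0, 0), (np.float64(0.01), 0, 0), (np.float64(0.03), 0, 0), (np.float64(0.05), 0, 0), (np.float64(0.07), 0, 0), (np.float64(0.09), 0, 0)]
top -0.09 [(np.float64(-0.11), 0, 0), (np.float64(-0.09), 0, 0), (np.float64(-0.07), 0, 0), (np.float64(-0.05), 0, 0), (np.float64(-0.03), 6, np.float64(0.1092)), (np.float64(-0.01), 21, np.float64(0.107)), (np.float64(0.01), 31, np.float64(0.106)), (np.float64(0.03), 40, np.float64(0.1038)), (np.float64(0.05), 54, np.float64(0.1021)), (np.float64(0.07), 71, np.float64(0.1015)), (np.float64(0.09), 89, np.float64(0.0997))]
top -0.06 [(np.float64(-0.11), 5, np.float64(0.107)), (np.float64(-0.09), 67, np.float64(0.1177)), (np.float64(-0.07), 61, np.float64(0.1171)), (np.float64(-0.05), 80, np.float64(0.113)), (np.float64(-0.03), 100, np.float64(0.11)), (np.float64(-0.01), 104, np.float64(0.1079)), (np.float64(0.01), 100, np.float64(0.1057)), (np.float64(0.03), 10
[... 1600 characters left out ...]
0, 0), (np.float64(-0.09), 0, 0), (np.float64(-0.07), 0, 0), (np.float64(-0.05), 0, 0), (np.float64(-0.03), 0, 0), (np.float64(-0.01), 0, 0), (np.float64(0.01), 0, 0), (np.float64(0.03), 0, 0), (np.float64(0.05), 27, np.float64(0.1022)), (np.float64(0.07), 17, np.float64(0.1018)), (np.float64(0.09), 0, 0)]
scene 0.04 [(np.float64(-0.11), 33, np.float64(0.0931)), (np.float64(-0.09), 92, np.float64(0.1164)), (np.float64(-0.07), 47, np.float64(0.1306)), (np.float64(-0.05), 2, np.float64(0.1396)), (np.float64(-0.03), 37, np.float64(0.1119)), (np.float64(-0.01), 0, 0), (np.float64(0.01), 0, 0), (np.float64(0.03), 0, 0), (np.float64(0.05), 0, 0), (np.float64(0.07), 0, 0), (np.float64(0.09), 0, 0)]
```

```bash
cat >> fit.py <<'E'
def lidang():
    for n in ("top","scene"):
        p=ctrl.get_image(n); m=fit_lid(cloud(p)[p["depth"]>0],.5782,-.1048,-.1748)
        L=m[(m[:,1]>-.145)&(m[:,1]<.06)&(m[:,2]>.085)&(m[:,2]<.125)&(m[:,0]>-.09)&(m[:,0]<.06)&((m[:,0]>.0)|(m[:,1]<-.13))]
        for _ in range(4):
            q=np.polyfit(L[:,0],L[:,2],1); L=L[abs(np.polyval(q,L[:,0])-L[:,2])<.004]
        print(n,"lid angle",np.arctan(-q[0]),"z at front",np.polyval(q,-.09),len(L))
E
python3 - <<'E'
from fit import *
lidang()
p=ctrl.get_image("scene"); X=cloud(p); m=fit_lid(X.reshape(-1,3),.5782,-.1048,-.1748).reshape(400,640,3)
s=ctrl.get_state(); print(s["position"])
q=(np.array(s["position"])-p["position"])@rot(p); print("tcp px",p["fx"]*q[0]/q[2]+p["cx"],p["fy"]*q[1]/q[2]+p["cy"])
u0=int(220+335/3)
for v in range(205,240,2): print(v,[tuple(np.round(m[v,u]*1000).astype(int)) for u in (u0-4,u0,u0+4,u0+10)])
E
```

```text
top lid angle 0.09308409373010804 z at front 0.115225167676582 1290
scene lid angle 0.08910049469872573 z at front 0.11512496697468927 641
[ 0.4848 -0.2058  0.0957]
tcp px 329.5832432019002 236.52181010824972
205 [(np.int64(-107), np.int64(-141), np.int64(234)), (np.int64(-97), np.int64(-140), np.int64(227)), (np.int64(-87), np.int64(-140), np.int64(221)), (np.int64(-70), np.int64(-137), np.int64(207))]
207 [(np.int64(-106), np.int64(-140), np.int64(227)), (np.int64(-97), np.int64(-141), np.int64(223)), (np.int64(-87), np.int64(-140), np.int64(215)), (np.int64(-71), np.int64(-139), np.int64(204))]
209 [(np.int64(-106), np.int64(-140), np.int64(222)), (np.int64(-94), np.int64(-138), np.int64(213)), (np.int64(-87), np.int64(-140), np.int64(210)), (np.int64(-74), np.int64(-142), np.int64(203))]
211 [(np.int64(-104), np.int64(-138), np.int64(214)), (np.int64(-96), np.int64(-140), np.int64(211)), (np.int64(-91), np.int64(-145), np.int64(212)), (np.int64(-82), np.int64(-151), np.int64(211))]
213 [(np.int64(-105), np.int64(-140), np.int64(211)), (np.int64(-99), np.int64(-144), np.int64(211)
[... 1968 characters left out ...]
.int64(122)), (np.int64(-70), np.int64(-127), np.int64(115)), (np.int64(-60), np.int64(-134), np.int64(114))]
235 [(np.int64(-87), np.int64(-122), np.int64(116)), (np.int64(-80), np.int64(-126), np.int64(116)), (np.int64(-72), np.int64(-130), np.int64(113)), (np.int64(-64), np.int64(-138), np.int64(115))]
237 [(np.int64(-91), np.int64(-127), np.int64(118)), (np.int64(-84), np.int64(-131), np.int64(117)), (np.int64(-77), np.int64(-135), np.int64(116)), (np.int64(-66), np.int64(-141), np.int64(114))]
239 [(np.int64(-95), np.int64(-132), np.int64(120)), (np.int64(-87), np.int64(-135), np.int64(117)), (np.int64(-81), np.int64(-139), np.int64(117)), (np.int64(-68), np.int64(-143), np.int64(111))]
```

>>> move_arm --increments "0 0 -1 0 0 0 255;0 0 -1 0 0 0 255;0 0 -1 0 0 0 255;0 0 -1 0 0 0 255;0 0 -1 0 0 0 255;0 0 -1 0 0 0 255;0 0 0 0 0 0 255;0 0 0 0 0 0 255"

```text
time: 7.55
position: [0.4847, -0.2058, 0.0896]
tool_rot: [-2.414, -2.011, 0.0]
ft_force: [0.1, -0.1, 0.1]
grip_width: 0.004
grip_force: 0.0
```

```bash
python3 - <<'E'
from fit import *
lidang(); s=ctrl.get_state(); print(s["position"],s["ft_force"],s["torque"],ctrl.grip_point_offset)
E
```

```text
top lid angle 0.0606054457347656 z at front 0.10936149978384133 1306
scene lid angle 0.06300630359286863 z at front 0.11022087646912 762
[ 0.4848 -0.2059  0.0897] [-0.9876  0.2966 -0.3015] [-0.0509  0.037  -0.016 ] 0.0187
```

>>> move_arm --increments "0 0 -2 0 0 0 255;0 0 -2 0 0 0 255;0 0 -1 0 0 0 255;0 0 -1 0 0 0 255;0 0 -1 0 0 0 255;0 0 -1 0 0 0 255;0 0 0 0 0 0 255;0 0 0 0 0 0 255"

```text
time: 8.32
position: [0.4847, -0.2058, 0.0816]
tool_rot: [2.414, 2.011, -0.0]
ft_force: [-0.2, -0.7, -0.5]
grip_width: 0.005
grip_force: 0.0
```

```bash
python3 - <<'E'
from fit import *
lidang(); s=ctrl.get_state(); print(s["position"],s["ft_force"],s["torque"])
E
```

```text
top lid angle 0.012382116529969473 z at front 0.10096007943141243 1306
scene lid angle 0.01684518111561008 z at front 0.1021383263020735 827
[ 0.4848 -0.2059  0.0817] [ 0.4508  0.1965 -0.6126] [-0.0816  0.084   0.0055]
```

>>> move_arm --increments "0 0 -1 0 0 0 255;0 0 0 0 0 0 255;0 0 -1 0 0 0 255;0 0 0 0 0 0 255;0 0 -1 0 0 0 255;0 0 0 0 0 0 255;0 0 0 0 0 0 255;0 0 0 0 0 0 255"

```text
time: 9.08
position: [0.4848, -0.2059, 0.0795]
tool_rot: [-2.413, -2.011, -0.001]
ft_force: [-2.0, 0.9, 5.7]
grip_width: 0.005
grip_force: 3.1
```

```bash
python3 - <<'E'
from fit import *
lidang(); s=ctrl.get_state(); print(s["position"],s["ft_force"],s["torque"])
E
```

```text
top lid angle -0.0010747110266476631 z at front 0.0988458011481822 1316
scene lid angle 0.008895990869617038 z at front 0.10073958122922562 813
[ 0.4848 -0.2059  0.0795] [-2.1105  1.0135  6.3606] [0.1292 0.536  0.0201]
```

The lid is shut: the force stepped up to 6 N with the angle near 0. The real fingertip sits about 20 mm above the reported TCP, so I'll allow for that. Next I lift and locate the knob.

>>> move_arm --increments "0 0 10 0 0 0 255;0 0 15 0 0 0 255;0 0 20 0 0 0 255;0 0 20 0 0 0 255;0 0 20 0 0 0 255;0 0 20 0 0 0 255;0 0 0 0 0 0 255;0 0 0 0 0 0 255"

```text
time: 9.85
position: [0.4855, -0.2062, 0.185]
tool_rot: [2.412, 2.01, 0.003]
ft_force: [-1.0, 0.4, 0.1]
grip_width: 0.006
grip_force: 0.0
```

```bash
cat >> fit.py <<'E'
def knob():
    for n in ("top","scene"):
        p=ctrl.get_image(n); m=fit_lid(cloud(p)[p["depth"]>0],.5782,-.1048,-.1748)
        K=m[(m[:,2]>.148)&(m[:,2]<.168)&(abs(m[:,0]+.068)<.02)&(m[:,1]>-.045)&(m[:,1]<.045)]
        if len(K)>10:
            s=least_squares(lambda q:np.linalg.norm(K-q,axis=1)-.009,np.median(K,axis=0)-[0,0,.005],loss="soft_l1",f_scale=.002)
            print(n,"knob",s.x,np.median(K,axis=0),len(K))
        r=ctrl.find_in("bolt_knob",p)[:1]
        if r: print("  net",fit_lid(np.array([r[0]["centre"]]),.5782,-.1048,-.1748),r[0]["score"])
E
python3 - <<'E'
from fit import *
lidang(); knob(); s=ctrl.get_state(); print(s["position"],s["ft_force"])
E
```

```text
top lid angle -0.0038329276138458564 z at front 0.09858901298725395 1327
scene lid angle 0.008389026923926573 z at front 0.10049673304276019 1341
top knob [-0.0675 -0.0161  0.1546] [-0.0692 -0.0163  0.1604] 52
  net [[-0.0719 -0.0143  0.1614]] 0.58
[ 0.4842 -0.2057  0.1828] [ 0.2569  0.035  -0.2207]
```

>>> move_arm --increments "4 13 0 0 0 0 255;4 13 0 0 0 0 255;4 13 0 0 0 0 255;4 13 -10 0 0 0 255;3 13 -15 0 0 0 255;0 0 -15 0 0 0 255;0 0 -15 0 0 0 255;0 0 -5 0 0 0 255"

```text
time: 10.82
position: [0.5019, -0.1399, 0.1205]
tool_rot: [-2.41, -2.01, 0.006]
ft_force: [-0.1, -1.3, 0.6]
grip_width: 0.009
grip_force: 0.0
```

```bash
python3 - <<'E'
from fit import *
s=ctrl.get_state(); print(s["position"],s["ft_force"],fit_lid(s["position"][None],.5782,-.1048,-.1748)); knob()
p=ctrl.get_image("scene")
cv2.imwrite("pics/s3.png",cv2.resize(p["frame"][120:270,240:400,::-1],None,fx=4,fy=4,interpolation=cv2.INTER_CUBIC))
E
```

```text
[ 0.5019 -0.1399  0.1205] [-0.0761 -1.2899  0.5521] [[-0.0691 -0.0478  0.1205]]
scene knob [-0.0762 -0.031   0.1579] [-0.0766 -0.0301  0.1579] 26
```

View pics/s3.png

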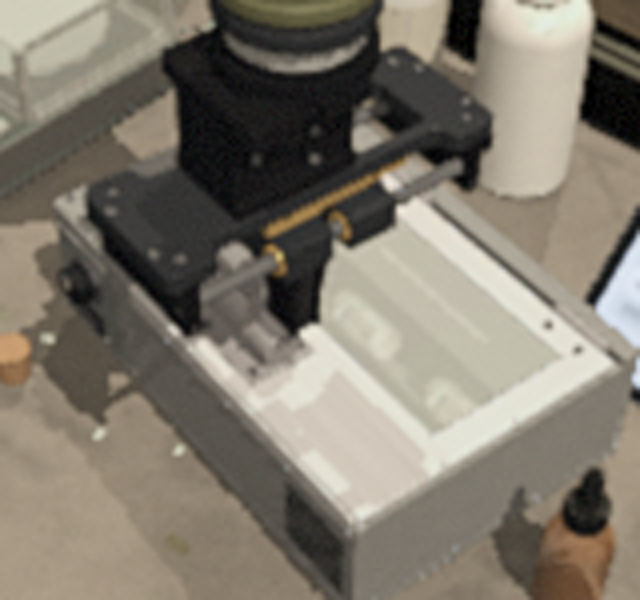

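```bash
python3 - <<'E'
from fit import *
p=ctrl.get_image("scene"); w=-.1748
r=np.array([[np.cos(w),-np.sin(w)],[np.sin(w),np.cos(w)]])
def px(a):
    a=np.array(a,float); a[:2]=r@a[:2]+[.5782,-.1048]
    q=(a-p["position"])@rot(p); return (p["fx"]*q[0]/q[2]+p["cx"]-240)*4,(p["fy"]*q[1]/q[2]+p["cy"]-120)*4
for n,a in dict(knob=(-.0675,-.016,.154),tip=(-.069,-.058,.1405),tip_f=(-.08,-.058,.1405),tipback=(-.058,-.058,.1405),barEnd=(-.068,-.05,.129),lidFR=(-.098,-.148,.1)).items(): print(n,np.round(px(a)))
m=fit_lid(cloud(p).reshape(-1,3),.5782,-.1048,w).reshape(400,640,3)*1000
for x,y in ((238,258),(238,245),(285,300),(305,300),(300,322),(240,320),(270,345),(320,340)): print((x,y),np.round(m[120+y//4,240+x//4]))
E
```

```text
knob [254. 272.]
tip [300. 337.]
tip_f [283. 346.]
tipback [316. 328.]
barEnd [292. 342.]
lidFR [362. 524.]
(238, 258) [-38.  43. 103.]
(238, 245) [-29.  55.  98.]
(285, 300) [-77. -55. 171.]
(305, 300) [-66. -58. 166.]
(300, 322) [-69. -58. 153.]
(240, 320) [-79. -18. 126.]
(270, 345) [-76. -40. 124.]
(320, 340) [-40. -38. 102.]
```

>>> move_arm --increments "0.9 5 0 0 0 0 255;0.9 5 0 0 0 0 255;0.9 5 0 0 0 0 255;0.9 5 0 0 0 0 255;0.9 5 0 0 0 0 255;0.8 4 0 0 0 0 255;0.8 4 0 0 0 0 255;0.8 4 0 0 0 0 255"

```text
time: 11.78
position: [0.5108, -0.1037, 0.1238]
tool_rot: [2.413, 2.011, -0.0]
ft_force: [-0.4, -3.3, 2.1]
grip_width: 0.006
grip_force: 1.3
```

>>> move_arm --increments "0.5 3 0 0 0 0 255;0.5 3 0 0 0 0 255;0.3 1.5 0 0 0 0 255;0 0 0 0 0 0 255;0.2 1 0 0 0 0 255;0 0 0 0 0 0 255;0 0 0 0 0 0 255;0 0 0 0 0 0 255"

```text
time: 12.45
position: [0.5121, -0.0953, 0.1236]
tool_rot: [-2.414, -2.011, -0.0]
ft_force: [-0.0, -1.5, 1.1]
grip_width: 0.007
grip_force: 0.8
```

```bash
python3 - <<'E'
from fit import *
s=ctrl.get_state(); print(s["position"],s["ft_force"],fit_lid(s["position"][None],.5782,-.1048,-.1748)); knob()
E
```

```text
[ 0.5121 -0.0953  0.1236] [-0.0306 -1.457   1.1393] [[-0.0668 -0.0022  0.1236]]
  net [[ 0.0034 -0.1957  0.0631]] 0.58
scene knob [-0.0707 -0.0038  0.158 ] [-0.0759 -0.0096  0.1584] 98
```

>>> move_arm --increments "0.2 1 0 0 0 0 255;0 0 0 0 0 0 255;0.2 1 0 0 0 0 255;0 0 0 0 0 0 255;0.2 1 0 0 0 0 255;0 0 0 0 0 0 255;0 0 0 0 0 0 255;0 0 0 0 0 0 255"

```text
time: 13.32
position: [0.5127, -0.0922, 0.1236]
tool_rot: [-2.413, -2.011, -0.0]
ft_force: [-1.0, -2.0, 1.2]
grip_width: 0.005
grip_force: 1.0
```

>>> move_arm --increments "0.2 1 0 0 0 0 255;0 0 0 0 0 0 255;0.2 1 0 0 0 0 255;0 0 0 0 0 0 255;0 0 0 0 0 0 255;0 0 0 0 0 0 255;0 0 0 0 0 0 255;0 0 0 0 0 0 255"

```text
time: 13.98
position: [0.5131, -0.0902, 0.1236]
tool_rot: [-2.413, -2.011, -0.0]
ft_force: [0.1, -2.0, 0.2]
grip_width: 0.003
grip_force: 1.0
```

>>> move_arm --increments "0.2 1 0 0 0 0 255;0 0 0 0 0 0 255;0.2 1 0 0 0 0 255;0 0 0 0 0 0 255;0 0 0 0 0 0 255;0 0 0 0 0 0 255;0 0 0 0 0 0 255;0 0 0 0 0 0 255"

```text
time: 14.65
position: [0.5135, -0.0886, 0.1237]
tool_rot: [2.414, 2.011, -0.001]
ft_force: [-1.8, -3.0, 0.6]
grip_width: 0.006
grip_force: 1.9
```

```bash
python3 - <<'E'
from fit import *
s=ctrl.get_state(); print(s["position"],s["ft_force"],fit_lid(s["position"][None],.5782,-.1048,-.1748))
p=ctrl.get_image("scene")
cv2.imwrite("pics/s4.png",cv2.resize(p["frame"][150:230,250:350,::-1],None,fx=7,fy=7,interpolation=cv2.INTER_CUBIC))
E
```

```text
[ 0.5135 -0.0886  0.1237] [-1.8405 -3.0169  0.6148] [[-0.0666  0.0047  0.1237]]
```

View pics/s4.png

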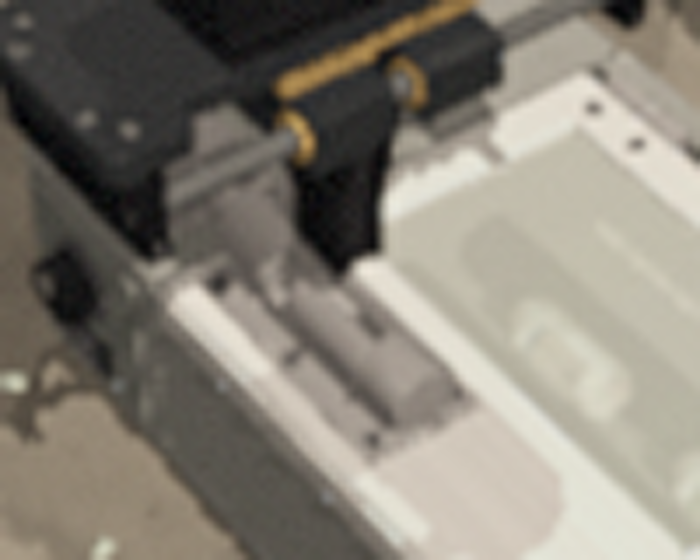

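>>> move_arm --increments "0.2 1 0 0 0 0 255;0 0 0 0 0 0 255;0.2 1 0 0 0 0 255;0 0 0 0 0 0 255;0 0 0 0 0 0 255;0 0 0 0 0 0 255;0 0 0 0 0 0 255;0 0 0 0 0 0 255"

```text
time: 15.37
position: [0.5135, -0.0883, 0.1237]
tool_rot: [2.414, 2.009, -0.003]
ft_force: [-2.0, -7.4, 2.3]
grip_width: 0.004
grip_force: 3.6
```

>>> move_arm --increments "0.2 1 0 0 0 0 255;0 0 0 0 0 0 255;0 0 0 0 0 0 255;-1 -6 0 0 0 0 255;-2 -10 0 0 0 0 255;0 0 20 0 0 0 255;0 0 30 0 0 0 255;0 0 10 0 0 0 255"

```text
time: 16.03
position: [0.5133, -0.101, 0.1871]
tool_rot: [2.412, 2.01, 0.008]
ft_force: [1.3, 0.1, 0.4]
grip_width: 0.007
grip_force: 0.0
```

```bash
python3 - <<'E'
from fit import *
s=ctrl.get_state(); print(s["position"],s["ft_force"],fit_lid(s["position"][None],.5782,-.1048,-.1748)); knob()
E
```

```text
[ 0.5133 -0.101   0.1871] [1.3066 0.1114 0.3717] [[-0.0646 -0.0076  0.1871]]
scene knob [-0.0678  0.0236  0.1551] [-0.071   0.0192  0.1594] 52
```

>>> move_arm --increments "8 6 0 0 0 0 255;8 6 0 0 0 0 255;8 6 0 0 0 0 255;9 6 0 0 0 0 255;0 0 -20 0 0 0 255;0 0 -20 0 0 0 255;0 0 -20 0 0 0 255;0 0 0 0 0 0 255"

```text
time: 16.9
position: [0.5418, -0.0762, 0.1193]
tool_rot: [-2.409, -2.01, 0.01]
ft_force: [-1.3, -1.0, -1.0]
grip_width: 0.005
grip_force: 0.0
```

```bash
python3 - <<'E'
from fit import *
s=ctrl.get_state(); print(s["position"],s["ft_force"],fit_lid(s["position"][None],.5782,-.1048,-.1748)); knob()
p=ctrl.get_image("scene")
cv2.imwrite("pics/s5.png",cv2.resize(p["frame"][140:230,250:370,::-1],None,fx=6,fy=6,interpolation=cv2.INTER_CUBIC))
E
```

```text
[ 0.5418 -0.0762  0.1193] [-1.2796 -1.0471 -1.0213] [[-0.0408  0.0218  0.1193]]
scene knob [-0.0626  0.022   0.1567] [-0.0678  0.0202  0.1593] 75
  net [[-0.0694  0.017   0.1533]] 0.61
```

View pics/s5.png

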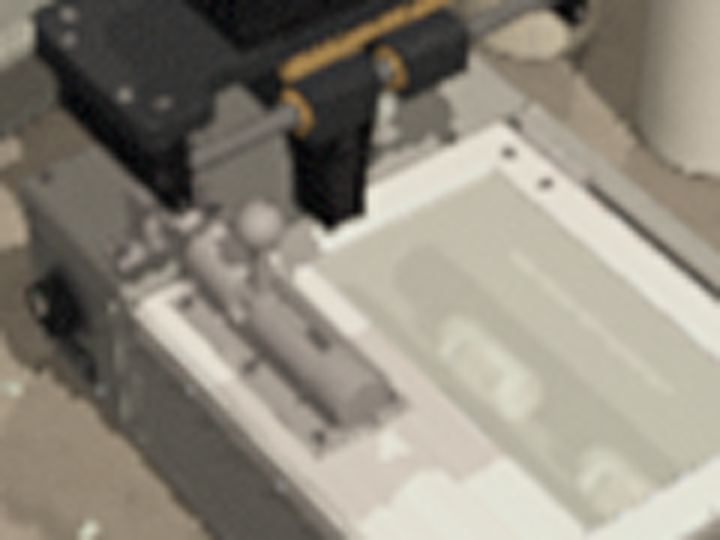

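>>> move_arm --increments "-4 0.7 0 0 0 0 255;-4 0.7 0 0 0 0 255;-4 0.7 0 0 0 0 255;-4 0.7 0 0 0 0 255;-4 0.7 0 0 0 0 255;-4 0.7 0 0 0 0 255;0 0 0 0 0 0 255;0 0 0 0 0 0 255"

```text
time: 17.82
position: [0.5195, -0.0729, 0.1236]
tool_rot: [-2.413, -2.011, 0.0]
ft_force: [-0.3, -0.4, -0.5]
grip_width: 0.004
grip_force: 0.0
```

```bash
cat >> fit.py <<'E'
def turn():
    s=ctrl.get_state(); print(s["position"],s["ft_force"],fit_lid(s["position"][None],.5782,-.1048,-.1748))
    for n in ("scene","top"):
        p=ctrl.get_image(n); m=fit_lid(cloud(p)[p["depth"]>0],.5782,-.1048,-.1748)
        K=m[(m[:,2]>.115)&(m[:,2]<.165)&(m[:,0]<-.083)&(m[:,0]>-.12)&(m[:,1]>.005)&(m[:,1]<.04)]
        print(n,len(K), np.median(K,axis=0) if len(K) else 0)
        if len(K)>15:
            f=lambda a:np.linalg.norm(K-[-.068-.038*np.sin(a[0]),a[1],.116+.038*np.cos(a[0])],axis=1)-.009
            q=least_squares(f,[.8,.022],loss="soft_l1",f_scale=.002); print("  turn,y",q.x,np.median(abs(q.fun)))
E
python3 - <<'E'
from fit import *
turn()
E
```

```text
[ 0.5195 -0.0729  0.1236] [-0.2849 -0.3801 -0.4884] [[-0.0633  0.0212  0.1236]]
scene 36 [-0.0874  0.0201  0.1561]
  turn,y [0.392  0.0236] 0.0007913739107001088
top 0 0
```

>>> move_arm --increments "-3 0.5 0 0 0 0 255;-3 0.5 0 0 0 0 255;-3 0.5 0 0 0 0 255;-3 0.5 0 0 0 0 255;-2 0.4 0 0 0 0 255;0 0 0 0 0 0 255;0 0 0 0 0 0 255;0 0 0 0 0 0 255"

```text
time: 18.58
position: [0.5058, -0.0707, 0.1237]
tool_rot: [-2.413, -2.011, 0.001]
ft_force: [0.8, 0.2, -0.1]
grip_width: 0.004
grip_force: 0.0
```

```bash
python3 - <<'E'
from fit import *
turn()
E
```

```text
[ 0.5058 -0.0707  0.1237] [ 0.7654  0.1554 -0.0658] [[-0.0772  0.021   0.1237]]
scene 108 [-0.0886  0.0196  0.1502]
  turn,y [0.6216 0.0206] 0.003269956338289534
top 0 0
```

>>> move_arm --increments "4 -0.7 0 0 0 0 255;0 0 15 0 0 0 255;0 0 18 0 0 0 255;-8 1.5 0 0 0 0 255;-9 1.5 0 0 0 0 255;-9 1.5 0 0 0 0 255;-9 1.5 0 0 0 0 255;0 0 0 0 0 0 255"

```text
time: 19.35
position: [0.4726, -0.0649, 0.1558]
tool_rot: [-2.411, -2.01, 0.002]
ft_force: [-0.5, 0.1, 0.2]
grip_width: 0.006
grip_force: 0.0
```

```bash
python3 - <<'E'
from fit import *
turn()
E
```

```text
[ 0.4726 -0.0649  0.1558] [-0.4518  0.1016  0.2001] [[-0.1109  0.0209  0.1558]]
scene 62 [-0.0964  0.0191  0.1475]
  turn,y [0.7838 0.0229] 0.0008596263868072352
top 0 0
```

>>> move_arm --increments "6 -1 0 0 0 0 255;6 -1 -6 0 0 0 255;0 0 -8 0 0 0 255;0 0 -5 0 0 0 255;0 0 -4 0 0 0 255;-1 0.2 -3 0 0 0 255;-1 0.2 -3 0 0 0 255;-1 0.2 -3 0 0 0 255"

```text
time: 20.12
position: [0.4827, -0.0666, 0.1246]
tool_rot: [-2.412, -2.009, 0.003]
ft_force: [-1.0, 0.6, 4.1]
grip_width: 0.005
grip_force: 1.8
```

>>> move_arm --increments "-1 0 -2 0 0 0 255;-1 0 -2 0 0 0 255;0 0 -1 0 0 0 255;0 0 -1 0 0 0 255;0 0 0 0 0 0 255;0 0 0 0 0 0 255;0 0 0 0 0 0 255;0 0 0 0 0 0 255"

```text
time: 20.78
position: [0.4825, -0.067, 0.1187]
tool_rot: [2.413, 2.011, 0.001]
ft_force: [0.2, -0.1, 0.4]
grip_width: 0.003
grip_force: 0.0
```

```bash
python3 - <<'E'
from fit import *
turn()
E
```

```text
[ 0.4825 -0.067   0.1187] [ 0.2092 -0.1017  0.4424] [[-0.1008  0.0206  0.1187]]
scene 139 [-0.1068  0.0128  0.1486]
  turn,y [0.8792 0.0167] 0.0076867938174908345
top 0 0
```

>>> move_arm --increments "-0.5 0 -1 0 0 0 255;-0.5 0 -1 0 0 0 255;0 0 0 0 0 0 255;0 0 -1 0 0 0 255;0 0 0 0 0 0 255;0 0 -1 0 0 0 255;0 0 0 0 0 0 255;0 0 0 0 0 0 255"

```text
time: 21.55
position: [0.4811, -0.0669, 0.1146]
tool_rot: [2.413, 2.011, -0.0]
ft_force: [-0.1, 0.2, -0.8]
grip_width: 0.012
grip_force: 0.2
```

>>> move_arm --increments "0 0 -1 0 0 0 255;0 0 0 0 0 0 255;0 0 -1 0 0 0 255;0 0 0 0 0 0 255;0 0 0 0 0 0 255;0 0 0 0 0 0 255;0 0 0 0 0 0 255;0 0 0 0 0 0 255"

```text
time: 22.22
position: [0.4813, -0.0668, 0.1134]
tool_rot: [-2.413, -2.011, -0.0]
ft_force: [-3.0, -0.4, 6.2]
grip_width: 0.004
grip_force: 3.4
```

```bash
python3 - <<'E'
from fit import *
turn()
p=ctrl.get_image("scene")
cv2.imwrite("pics/s6.png",cv2.resize(p["frame"][150:230,250:350,::-1],None,fx=7,fy=7,interpolation=cv2.INTER_CUBIC))
E
```

```text
[ 0.4813 -0.0668  0.1134] [-3.0245 -0.3713  6.2285] [[-0.1021  0.0205  0.1134]]
scene 159 [-0.107   0.0128  0.1463]
  turn,y [0.9217 0.0168] 0.008152504387691018
top 0 0
```

View pics/s6.png

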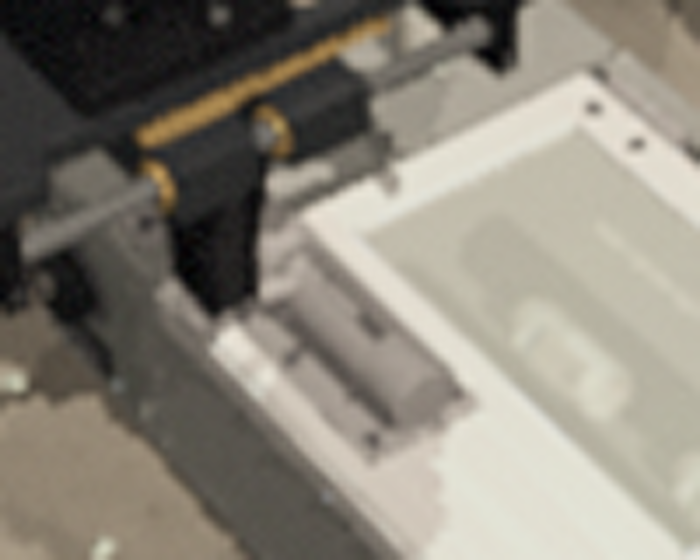

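>>> move_arm --increments "0 0 -1 0 0 0 255;0 0 0 0 0 0 255;0 0 0 0 0 0 255;0 0 10 0 0 0 255;0 0 30 0 0 0 255;0 0 35 0 0 0 255;0 0 35 0 0 0 255;0 0 0 0 0 0 255"

```text
time: 23.03
position: [0.4853, -0.0673, 0.2287]
tool_rot: [2.409, 2.006, 0.015]
ft_force: [0.7, 0.0, 0.2]
grip_width: 0.007
grip_force: 0.0
```

>>> move_arm --increments "0 35 5 0 0 0 255;0 35 5 0 0 0 255;0 35 5 0 0 0 255;0 35 5 0 0 0 255;0 35 5 0 0 0 255;0 35 5 0 0 0 255;0 0 0 0 0 0 255;0 0 0 0 0 0 255"

```text
time: 23.7
position: [0.481, 0.1456, 0.2515]
tool_rot: [2.408, 2.017, 0.0]
ft_force: [0.8, -1.0, 0.3]
grip_width: 0.004
grip_force: 0.0
```

```bash
python3 - <<'E'
from fit import *
turn(); lidang()
p=ctrl.get_image("scene")
for t in ("vial","dropper","stopper"): print(t,[(np.round(r["centre"],3),round(r["score"],2)) for r in ctrl.find_in(t,ctrl.get_image("top"))[:1]])
cv2.imwrite("pics/s7.png",cv2.resize(p["frame"][130:280,230:410,::-1],None,fx=4,fy=4,interpolation=cv2.INTER_CUBIC))
E
```

```text
[0.481  0.1456 0.2515] [ 0.7738 -1.0225  0.2606] [[-0.1393  0.2297  0.2515]]
scene 75 [-0.1044  0.0206  0.129 ]
  turn,y [1.2811 0.0232] 0.0010316830092091198
top 67 [-0.1021  0.0222  0.1308]
  turn,y [1.2886 0.0231] 0.001012782737507786
top lid angle 0.012386715568468959 z at front 0.10060989670561592 2262
scene lid angle 0.007740867712959308 z at front 0.10038094714322322 1984
vial [(array([ 0.63 , -0.019,  0.148]), 0.53)]
dropper [(array([ 0.546, -0.296,  0.066]), 0.64)]
stopper [(array([0.452, 0.047, 0.022]), 0.52)]
```

View pics/s7.png

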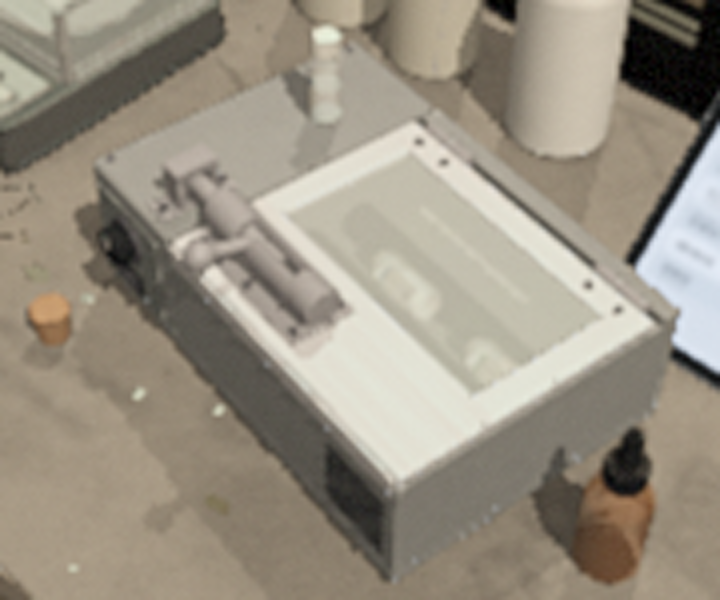

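The picture shows the lid flat, the bolt's end in the keeper at (195,180), and the knob laid over to the front at (200,250). The vial, dropper bottle and cork all stand where they were.

```bash
python3 -c "
from bench import ctrl; print(ctrl.close_job())"
```

```text
the job is handed in; nothing more can be done
None
```

The job is handed in: the lid is shut, the bolt is pushed home in the keeper until it hit its stop, and the knob is laid over to the front at its stop (measured about 1.29 rad against 1.31). The vial, dropper bottle and cork read within about 4 mm of where they started, which is the measuring accuracy.

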